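# Slide the glazed tile under the gauge bridge

## Robot

A 6-joint arm with a two-finger parallel gripper is mounted at the origin on the work surface. World frame = base frame: x ahead of the robot, y to its left, z up, the work surface at z = 0. Lengths are in m, angles in rad, forces in N, time in s.
With the tool pointing down it reaches from about 0.35 to 0.875 m from the base axis. Payload 15.5 kg.
Tool frame: the origin (TCP) lies at the centre of the arm's flange, where the gripper is bolted on; the fingertips stand 173 mm ahead of it and the grasp point (between the pads) lies 155 mm ahead of it; z points along the fingers, y is the line along which they close (so a half turn about z gives the same grasp; the last joint's range is limited). The gripper opens to 85 mm and grips with 20 to 120 N. Pads are 22 mm wide; open, the fingers measure 114 mm over their backs; the gripper's body (76 mm by 85 mm) begins 54 mm behind the grasp point. The pads swing forward as they close: fully open they stand 13 mm farther back than shut.
Start: joints at [1.153, 0.494, 1.345, -0, 1.302, -0.096], TCP at [0.198, 0.593, 0.405] pointing down, gripper open.
Joint ranges: [-2.91, 2.91], [-0.82, 2.16], [0.22, 2.67], [-1.22, 4.37], [0.12, 2.79], [-3.08, 3.08]. Speed limits (rad/s): [1.89, 1.89, 2.57, 3.01, 3.01, 3.01].

## Interface

Orientations are given as a unit quaternion [w, x, y, z].
In Python, from plant import arm gives the robot as it stands.
- The arm moves only by the tool drive_tool, never from a script. Its argument "plan" is a list of rows, each an object with "offset": the shift along the tool's x, y, z in m, a list of three; "twist": the turn about the tool's z in degrees; "fingers": the opening, from -1 (shut) to 1 (fully open), so that 0 is half open. In form: [{"offset": [x, y, z], "twist": twist, "fingers": fingers}, ...]. A call has 1 to 12 rows; each row is the pose to reach, as a shift and turn from the pose commanded when the call began, along the tool's axes at that moment; what a row does not reach only later rows make up. A row lasts 1/10 s, in which the tool goes at most 50 mm and 8.59 degrees, less where a joint would pass 70% of its speed; a pose out of reach is approached as far as the arm can. A call with a gripper value outside its range is refused whole. The fingers move at their own pace and stop on an object; "force" is the grip in N (left out, the last holds). Time passes only in rows, so rows that repeat a pose let the fingers close. It gives the time, the measured TCP pose, the force, the opening and the grip force at its end, in the units of the state.
- arm.sense(): the state, without advancing time (a new reading comes with each control period).
- arm.get_image(name): name is "scene" or "top" or "wrist"; returns a dict with "img" (400x640x3 uint8, blue, green, red), "range_z" (400x640 float32, m along the optical axis (not along the pixel's ray), 0 where there is no reading), "mtx" (3x3 intrinsics, pixels), "R" (3x3) and "t" (3): a world point X has camera coordinates R X + t; the wrist camera has in their place "mount" (4x4, takes a point from camera to tool coordinates, whose origin is the TCP and whose axes are the flange's). Camera axes: x right, y down, z forward; pixel columns grow to the right and rows downward; lengths in m; the calibration is good to about 2 mm. A picture is of the moment at which its call begins: read the wrist's pose just before it.
- arm.finish_job(): hands the job in; it is judged then, once.
Trained networks look in a picture, given as the dict that the camera call returned (one of the last four; its "shot" number tells which), for a name from the list of things; names that differ only in an ending like _2 or _b are one class to them, and where a whole thing is asked for, a point or a joint stands for the part that bears it (a point fixed in the world has none). Each returns a list of dicts, best first, with "conf" (0 to 1); they miss things now and then, are a little off and sometimes report something else, mostly with a low value. They report only what shows in the picture. A call takes as long as a camera call. They do not tell look-alikes from the thing itself.
- arm.recognise(thing, picture): "at" ([column, row] in pixels, amid what is visible of it).
- arm.landmark_of(thing, picture): "at" ([column, row] in pixels: a listed point, or the origin of a listed thing).
The state is a dict: "t": time; "joints": joint angles; "qd": joint speeds; "joint_efforts": joint torques, N m; "tcp_pos": TCP position; "orientation": TCP orientation; "contact_force": force on the tool from outside, world axes, zero at the start; "moment": the same for the moment, N m; "opening": opening from 0.0 (shut) to 1.0 (fully open); "finger_force": force on a finger pad.
Only numpy, scipy, OpenCV 4.12 (cv2) and the standard library are available. Lean on these libraries where they do the work, as an engineer would, in place of code of your own. Each camera call takes 0.05 s, during which the arm holds its last target. There are 200 camera calls.

## Task

Check the fired dark-grey glazed tile for warp: with the fingertips, push it flat along the table into the open mouth of the orange-barred gauge, under the low bridge, until its leading edge lies flush against the gauge's end stop. Only push it: do not lift it or tip it, do not bump the gauge with the gripper or ram the tile hard into it, and leave everything else on the table where it is. Finish with the hand clear.

Things in the scene. Friction and masses are not known exactly. Their poses are not given: they have to be found in the camera images.
- tile: the work: flat ceramic tile, 110 mm along its own x, 92 mm along y, 14 mm thick, 0.2-0.45 kg, dark grey glaze on top, tan edges; loose, flat on the table. Origin at the centre of its underside, z up. It starts before the mouth, its centre 150-200 mm short of the bridge and up to 30 mm to either side of the lane's middle, its x axis within 0.35 rad of the gauge's
- gauge: flat go gauge, fixed to the table. Origin on the table under the middle of its bridge; its +x is the way the tile is pushed through (roughly the world's +y, within 0.25 rad), y across the lane, z up. The mouth is on its -x side, over flat free table. With the tile home its centre is at x = +5 mm, y about 0, long axis along x, and about 38 mm of it still sticks out before the bridge
- bridge (a point): middle of the underside of the orange bridge bar, 18 mm above the table, axes as gauge. The bar is 24 mm along x, 146 mm along y, its top 30 mm above the table; it stands on two dark steel legs, the clear opening between them 106 mm wide (y = -53 to +53 mm) and 18 mm high; brass screw heads above the legs reach 36 mm high
- stop (a point): middle of the near face of the aluminium end stop, on the table, 60 mm in +x from the gauge's origin, axes as gauge. The stop is 134 mm long across the lane, 14 mm thick, 16 mm high, joined to the legs by strips 6 mm high at y = +-63 mm
- bisque_tile: bystander: white unglazed tile, 110 x 92 x 14 mm, loose; origin at the centre of its underside
- glaze_jar: bystander: jar with an orange cap, diameter 54 mm, 85 mm high, standing beyond the gauge's stop, at least 55 mm clear of it; origin at the centre of its underside
- cup: bystander: teal cup, diameter 66 mm, 75 mm high, standing beyond the gauge's stop, at least 45 mm clear of it; origin at the centre of its underside
- bowl: bystander: terracotta bowl, diameter 96 mm, 45 mm high; origin at the centre of its underside
- weight: bystander: brass weight with a knob, diameter 52 mm, 70 mm high; origin at the centre of its underside
- brush: bystander: wooden brush lying on the table; its x axis along it
- spatula: bystander: spatula lying on the table; its x axis along it
There are look-alikes about, which are no part of the job. Of the things like the tile, leave any that is red or turquoise; of the rest the larger one is meant.

How it is judged:
By the outcome, as a careful person would: the job done as asked, in the order asked, and still so for the second after the job is handed in, with the robot touching nothing.
It also fails if it takes over 64 s, if anything falls off the work surface, if the arm or the gripper's body presses on something with over 40 N, if the wrist force passes 120 N, or if a joint passes its speed limit or range.

## Working session

There is one attempt and no reset: what is moved stays moved. The work goes in short steps, Python scripts to look and compute and a tool call to move; the robot and the scene stay as the last step left them, time stands still between calls to the robot, and variables do not carry over. Pictures are saved under pics/ and viewed, at most 11 in all, crops included, and the job is handed in when it is done.

Besides the shell and the picture viewer there is one more tool, called after "Call:" by a JSON object that holds its "fn" and its "kwargs", one argument or row to a line. drive_tool: Moves the arm, as the interface text tells. Its arguments: {"type":"object","properties":{"plan":{"type":"array","items":{"type":"object","properties":{"offset":{"type":"array","items":{"type":"number"}},"twist":{"type":"number"},"fingers":{"type":"number"}}}},"force":{"type":"number"}},"required":["plan"]}

```bash
mkdir -p pics; cat > h.py <<'E'
import numpy as np, cv2
from plant import arm
def w(p,u,v,z=None):
    K=p["mtx"];R=np.array(p["R"]);t=np.array(p["t"])
    r=np.linalg.inv(K)@[u,v,1.]
    if z is None:
        d=p["range_z"][int(round(v)),int(round(u))]; return R.T@(r*d-t)
    c=-R.T@t; d=R.T@r; return c+d*(z-c[2])/d[2]
E
python3 - <<'E'
from h import *
np.set_printoptions(precision=4,suppress=True)
s=arm.sense();print(s["t"],s["tcp_pos"],s["orientation"],s["opening"],s["contact_force"])
for n in("top","scene"):
    p=arm.get_image(n);cv2.imwrite(f"pics/{n}0.png",p["img"])
    for th in("tile","gauge","bridge","stop","bisque_tile"):
        f=arm.landmark_of if th in("bridge","stop","gauge") else arm.recognise
        for d in f(th,p)[:4]:
            if d["conf"]>.2: print(n,th,np.round(d["at"],1),round(d["conf"],2),w(p,*d["at"]))
E
```

```text
0.0 [0.1982 0.5926 0.4041] [-0.0002  0.1607  0.987  -0.0006] 1.0006489980962108 [ 0.0256  0.7593 -0.3426]
top tile [422.9 179.8] 0.94 [ 0.5605 -0.2782  0.0104]
top tile [388.  236.3] 0.87 [ 0.3999 -0.1783  0.0084]
top tile [343.1 173.8] 0.73 [ 0.5756 -0.0512  0.0129]
top tile [330.8 230.7] 0.66 [ 0.4144 -0.0171  0.0109]
top gauge [288.9 176. ] 0.65 [0.5659 0.1014 0.0286]
top bridge [287.7 179.3] 0.6 [0.5565 0.1045 0.0299]
top stop [267.1 179.8] 0.76 [0.5565 0.1639 0.0151]
top stop [289.2 177.7] 0.5 [0.5611 0.1004 0.0295]
top bisque_tile [166.2 147. ] 0.73 [0.6488 0.4538 0.0128]
top bisque_tile [461.1 255.2] 0.61 [ 0.3492 -0.3804  0.0147]
scene tile [259.1 289.3] 0.91 [ 0.5739 -0.2852  0.0155]
scene tile [318.1 240.2] 0.76 [ 0.5697 -0.0618  0.0139]
scene tile [251.9 229.9] 0.69 [ 0.4068 -0.1759  0.0121]
scene tile [293.5 202.7] 0.64 [ 0.4138 -0.0167  0.0097]
scene gauge [352.7 209.8] 0.8 [0.5582 0.0995 0.0038]
scene bridge [354.7 207.7] 0.72 [0.57   0.0928 0.0307]
scene stop [365.2 199.2] 0.63 [0.5583 0.1571 0.007 ]
scene bisque_tile [442. 168.] 0.67 [0.6505 0.4377 0.0157]
```

View pics/top0.png

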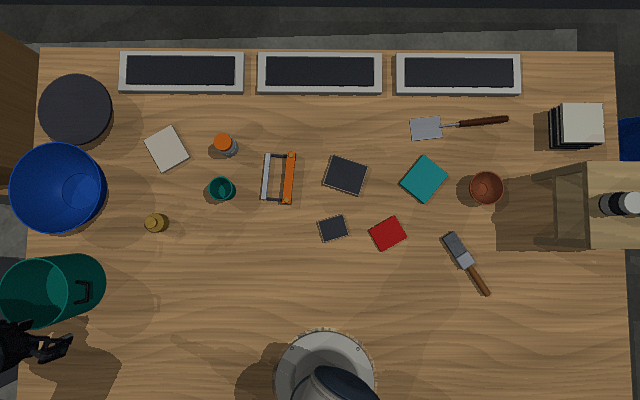

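View pics/scene0.png

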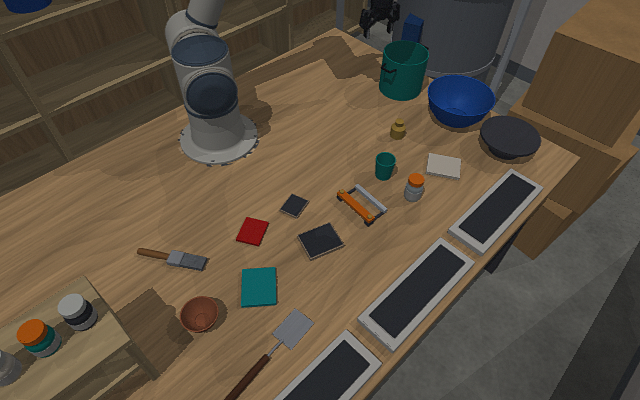

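Tile-like candidates in the top picture are: large dark grey (344,176), small dark grey (332,229), red (388,234), turquoise (423,180), and white bisque (166,148). By the description I take the larger dark one at (344,176), at about (0.575, -0.05). The gauge bridge is at (289,178) and its stop at (267,178). I'll move over it and check with the wrist camera before reaching.

Call:
{"fn": "drive_tool", "kwargs": {
  "plan": [
    {"offset":[-0.044,-0.036,0],"twist":0,"fingers":0},
    {"offset":[-0.088,-0.071,0],"twist":0,"fingers":0},
    {"offset":[-0.13,-0.107,0],"twist":0,"fingers":0},
    {"offset":[-0.175,-0.143,0],"twist":0,"fingers":0},
    {"offset":[-0.22,-0.178,0],"twist":0,"fingers":0},
    {"offset":[-0.26,-0.214,0],"twist":0,"fingers":0},
    {"offset":[-0.305,-0.25,0],"twist":0,"fingers":0},
    {"offset":[-0.35,-0.285,0],"twist":0,"fingers":0},
    {"offset":[-0.395,-0.32,0],"twist":0,"fingers":0},
    {"offset":[-0.44,-0.357,0],"twist":0,"fingers":0},
    {"offset":[-0.48,-0.39,0],"twist":0,"fingers":0},
    {"offset":[-0.525,-0.428,0],"twist":0,"fingers":0}
  ]
}}

```text
t: 1.8
tcp_pos: [0.5203, 0.084, 0.4049]
orientation: [0.0, 0.161, 0.987, 0.0]
contact_force: [0.1, 0.5, -0.0]
opening: 0.502
finger_force: 0.0
```

Call:
{"fn": "drive_tool", "kwargs": {
  "plan": [
    {"offset":[0,0,0],"twist":0,"fingers":0},
    {"offset":[0,0,0],"twist":0,"fingers":0},
    {"offset":[0,0,0],"twist":0,"fingers":0}
  ]
}}

```text
t: 2.1
tcp_pos: [0.519, 0.0865, 0.4046]
orientation: [-0.0, 0.161, 0.987, 0.0]
contact_force: [-1.1, 0.9, -0.1]
opening: 0.499
finger_force: 0.0
```

```bash
cat >> h.py <<'E'
from scipy.spatial.transform import Rotation as Ro
np.set_printoptions(precision=4,suppress=True)
def wrist(name=None):
    s=arm.sense(); p=arm.get_image("wrist")
    q=s["orientation"]; T=np.eye(4); T[:3,:3]=Ro.from_quat([q[1],q[2],q[3],q[0]]).as_matrix(); T[:3,3]=s["tcp_pos"]
    M=T@np.array(p["mount"]); p["R"]=M[:3,:3].T; p["t"]=-p["R"]@M[:3,3]
    if name: cv2.imwrite(f"pics/{name}.png",p["img"])
    return s,p
def cloud(p):
    z=p["range_z"]; v,u=np.mgrid[:400,:640]
    r=np.stack([u,v,np.ones_like(u)],-1)@np.linalg.inv(p["mtx"]).T*z[...,None]
    return (r-p["t"])@p["R"]
E
python3 - <<'E'
from h import *
s,p=wrist("w1");print(s["t"],s["tcp_pos"],s["orientation"],s["opening"],p["mount"])
for th in("tile","gauge","bridge","stop"):
    for d in (arm.recognise if th=="tile" else arm.landmark_of)(th,p)[:3]: print(th,d["at"],d["conf"],w(p,*d["at"]))
E
```

```text
2.1 [0.519  0.0865 0.4046] [-0.0002  0.1606  0.987   0.0001] 0.498524314692496 [[-0.0018 -0.9621 -0.2728  0.0697]
 [ 1.     -0.0016 -0.0012 -0.0007]
 [ 0.0007 -0.2728  0.9621  0.0309]
 [ 0.      0.      0.      1.    ]]
tile [199.8, 116.4] 0.73 [ 0.419  -0.0234  0.0086]
tile [218.2, 236.2] 0.72 [ 0.5551 -0.0592  0.0133]
tile [64.9, 290.2] 0.68 [ 0.5608 -0.2735  0.0137]
gauge [345.6, 193.3] 0.85 [0.5481 0.1031 0.0306]
bridge [348.1, 199.0] 0.73 [0.5552 0.1038 0.0307]
bridge [228.3, 244.3] 0.5 [ 0.5681 -0.0509  0.0154]
stop [395.0, 185.0] 0.73 [ 0.5658  0.1619 -0.0006]
```

View pics/w1.png

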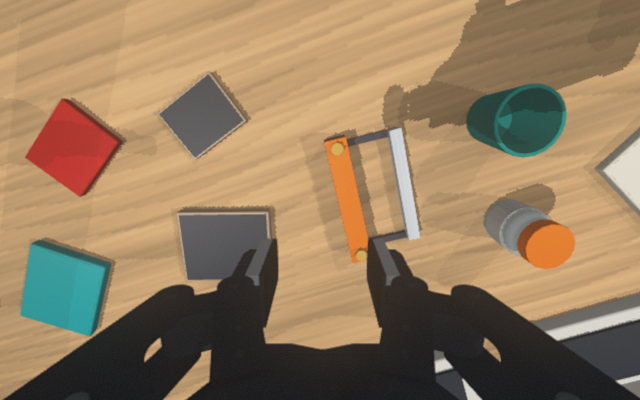

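The wrist view shows the larger dark tile at (225,243), partly behind a finger, and the small one at (203,115). The gauge's orange bar runs from (337,150) to (360,255), with the stop at (405,185). I'll shift so the tile and gauge are both unobstructed.

Call:
{"fn": "drive_tool", "kwargs": {
  "plan": [
    {"offset":[-0.04,-0.01,0],"twist":0,"fingers":0},
    {"offset":[-0.08,-0.02,0],"twist":0,"fingers":0},
    {"offset":[-0.12,-0.03,0],"twist":0,"fingers":0},
    {"offset":[-0.12,-0.03,0],"twist":0,"fingers":0},
    {"offset":[-0.12,-0.03,0],"twist":0,"fingers":0},
    {"offset":[-0.12,-0.03,0],"twist":0,"fingers":0}
  ]
}}

```text
t: 2.95
tcp_pos: [0.6231, 0.0202, 0.4046]
orientation: [-0.0, 0.16, 0.987, 0.0]
contact_force: [0.0, 1.0, 0.3]
opening: 0.497
finger_force: 0.0
```

```bash
cat >> h.py <<'E'
def measure(p,near=None):
    "tile: (centre, yaw, dims, ztop); gauge: bridge centre, direction of push, bar dims; stop check"
    X=cloud(p); im=p["img"].astype(int); hsv=cv2.cvtColor(p["img"],cv2.COLOR_BGR2HSV).astype(int)
    z=X[...,2]; ok=p["range_z"]>0
    org=ok&(z>.02)&(z<.04)&(hsv[...,0]<18)&(hsv[...,1]>180)&(hsv[...,2]>120)
    P=cv2.connectedComponentsWithStats(org.astype(np.uint8)); i=1+np.argmax(P[2][1:,4]); m=P[1]==i
    # ray-plane at known heights, better than depth
    def rect(m,h):
        c=max(cv2.findContours(m.astype(np.uint8),0,1)[0],key=cv2.contourArea)[:,0]
        pts=np.array([w(p,a,b,h)[:2] for a,b in c]); r=cv2.minAreaRect((pts*1e3).astype(np.float32))
        return r,np.median(z[m])
    out={"bar":rect(m,.03)}
    drk=ok&(z>.006)&(z<.022)&(im.max(-1)<115)&(hsv[...,1]<90)
    n,L,S,C=cv2.connectedComponentsWithStats(cv2.morphologyEx(drk.astype(np.uint8),cv2.MORPH_OPEN,np.ones((3,3))))
    out["dark"]=[rect(L==j,.014) for j in range(1,n) if S[j,4]>1500]
    gry=ok&(z>.012)&(z<.02)&(im.min(-1)>110)&(hsv[...,1]<60)
    n,L,S,C=cv2.connectedComponentsWithStats(gry.astype(np.uint8))
    out["grey"]=[rect(L==j,.016) for j in range(1,n) if S[j,4]>600]
    return out
E
python3 - <<'E'
from h import *
s,p=wrist("w2");print(s["t"],s["tcp_pos"],s["orientation"])
for k,v in measure(p).items(): print(k,v)
for th in("tile","gauge","bridge","stop"):
    for d in (arm.landmark_of)(th,p)[:2]: print(th,d["at"],d["conf"],w(p,*d["at"],{"bridge":.018,"stop":0,"tile":0,"gauge":0}[th]))
E
```

```text
2.95 [0.6231 0.0202 0.4046] [-0.0004  0.1603  0.9871  0.    ]
bar (((560.4953002929688, 103.01956176757812), (24.263036727905273, 144.29776000976562), 85.05107116699219), np.float64(0.029800837948535636))
dark [(((445.1249084472656, -27.639602661132812), (78.54986572265625, 37.16485595703125), 71.42855072021484), np.float64(0.009813098083841447)), (((571.3945922851562, -56.64305114746094), (102.65245819091797, 84.6680679321289), 72.04967498779297), np.float64(0.014232930583894295))]
grey [(((566.2704467773438, 169.5235137939453), (15.391124725341797, 133.4021453857422), 84.96797943115234), np.float64(0.015700726501717062))]
tile [74.4, 203.8] 0.84 [ 0.568  -0.2807  0.    ]
tile [242.9, 149.7] 0.68 [ 0.5725 -0.061   0.    ]
gauge [374.6, 91.8] 0.8 [0.5597 0.1017 0.    ]
stop [427.3, 77.1] 0.73 [0.5633 0.1606 0.    ]
```

View pics/w2.png

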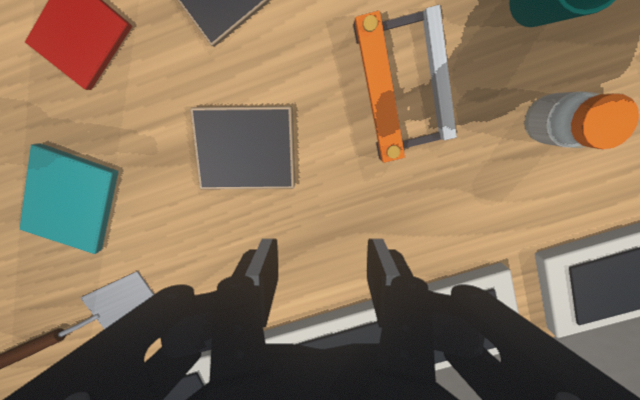

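The crop confirms the large dark tile at (243,148), 110×92 with tan edges. In the gauge frame it sits at (-158, -25) mm with yaw -13°. The gauge's push direction is 85.0°, and its bar-to-stop spacing of 67 mm matches the given sizes. The plan is to push sideways from the -y side with two fingers to align and centre it, then push from behind.

Call:
{"fn": "drive_tool", "kwargs": {
  "plan": [
    {"offset":[-0.03,-0.035,0],"twist":-7,"fingers":0},
    {"offset":[-0.058,-0.069,0],"twist":-13.4,"fingers":0},
    {"offset":[-0.058,-0.069,0.05],"twist":-13.4,"fingers":0},
    {"offset":[-0.058,-0.069,0.1],"twist":-13.4,"fingers":0},
    {"offset":[-0.058,-0.069,0.1],"twist":-13.4,"fingers":0},
    {"offset":[-0.058,-0.069,0.1],"twist":-13.4,"fingers":0},
    {"offset":[-0.058,-0.069,0.1],"twist":-13.4,"fingers":0}
  ]
}}

```text
t: 3.9
tcp_pos: [0.6577, -0.0641, 0.3076]
orientation: [0.002, 0.044, 0.999, -0.0]
contact_force: [0.1, 0.2, 0.4]
opening: 0.499
finger_force: 0.0
```

```bash
python3 - <<'E'
from h import *
s,p=wrist("w3");print(s["t"],s["tcp_pos"],s["orientation"],s["joints"],s["opening"],s["contact_force"])
z=p["range_z"];v,u=np.mgrid[:400,:640]
C=np.stack([u,v,np.ones_like(u)],-1)@np.linalg.inv(p["mtx"]).T*z[...,None]
M=np.array(p["mount"]);T=C@M[:3,:3].T+M[:3,3]
m=(z>0)&(abs(T[...,0])<.03)&(T[...,2]<.2)&(T[...,2]>.12)
Q=T[m];print("tool-frame finger pts",len(Q),"z max",np.percentile(Q[:,2],[50,90,98,99.5,100]))
q=Q[Q[:,2]>.145]
print("x",np.percentile(q[:,0],[1,5,50,95,99]),"y+",np.percentile(q[q[:,1]>0,1],[1,50,99]),"y-",np.percentile(q[q[:,1]<0,1],[1,50,99]))
E
```

```text
3.9 [ 0.6577 -0.0641  0.3076] [ 0.0019  0.0442  0.999  -0.0003] [-0.1875  0.6392  1.3569 -0.      1.1416 -1.6699] 0.49896314144451737 [0.1427 0.2241 0.4115]
tool-frame finger pts 6657 z max [0.1345 0.1594 0.1668 0.1698 0.1724]
x [-0.0095 -0.0072  0.0079  0.0121  0.0123] y+ [0.0206 0.0221 0.034 ] y- [-0.0352 -0.0233 -0.0217]
```

View pics/w3.png

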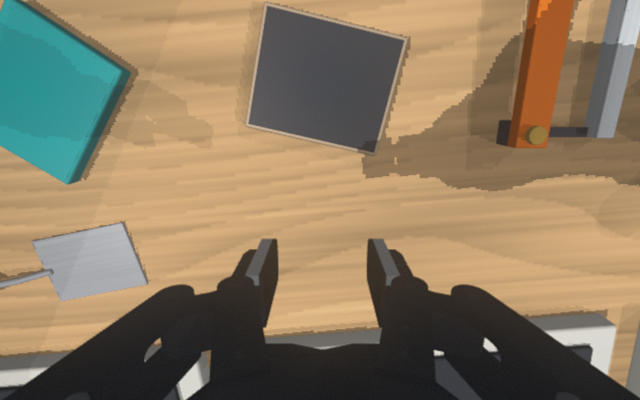

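The tile's top face is at (328,80), clear of the fingers, whose tips reach about 170 mm. I'll descend beside it and push sideways gently.

Call:
{"fn": "drive_tool", "kwargs": {
  "plan": [
    {"offset":[0,0,0.04],"twist":0,"fingers":0},
    {"offset":[0,0,0.08],"twist":0,"fingers":0},
    {"offset":[0,0,0.11],"twist":0,"fingers":0},
    {"offset":[0,0,0.129],"twist":0,"fingers":0},
    {"offset":[0,0,0.129],"twist":0,"fingers":0},
    {"offset":[0,0,0.129],"twist":0,"fingers":0},
    {"offset":[0.005,0,0.129],"twist":0,"fingers":0},
    {"offset":[0.01,0,0.129],"twist":0,"fingers":0},
    {"offset":[0.013,0,0.129],"twist":0,"fingers":0}
  ]
}}

```text
t: 4.85
tcp_pos: [0.6435, -0.0631, 0.1767]
orientation: [0.0, 0.044, 0.999, -0.0]
contact_force: [0.2, -0.2, -0.1]
opening: 0.502
finger_force: 0.0
```

Call:
{"fn": "drive_tool", "kwargs": {
  "plan": [
    {"offset":[0.003,0,0],"twist":0,"fingers":0},
    {"offset":[0.006,0,0],"twist":0,"fingers":0},
    {"offset":[0.009,0,0],"twist":0,"fingers":0},
    {"offset":[0.012,0,0],"twist":0,"fingers":0},
    {"offset":[0.015,0,0],"twist":0,"fingers":0},
    {"offset":[0.018,0,0],"twist":0,"fingers":0},
    {"offset":[0.021,0,0],"twist":0,"fingers":0},
    {"offset":[0.024,0,0],"twist":0,"fingers":0},
    {"offset":[0.027,0,0],"twist":0,"fingers":0},
    {"offset":[0.027,0,0],"twist":0,"fingers":0}
  ]
}}

```text
t: 5.85
tcp_pos: [0.6166, -0.0608, 0.1756]
orientation: [-0.0, 0.044, 0.999, 0.0]
contact_force: [-0.5, -0.5, 1.1]
opening: 0.502
finger_force: 0.0
```

```bash
cat >> h.py <<'E'
O=np.array([560.5,103.0]);A=np.radians(85.0);EX=np.array([np.cos(A),np.sin(A)]);EY=np.array([-EX[1],EX[0]])
def g(P): d=np.asarray(P)[:2]-O; return np.array([d@EX,d@EY])
def report(name=None):
    s,p=wrist(name); print(s["t"],"tcp",s["tcp_pos"],"gauge",g(s["tcp_pos"]*1000) if hasattr(s["tcp_pos"],"shape") else g(np.array(s["tcp_pos"])*1000),s["contact_force"])
    for k,v in measure(p).items():
        for r,h in ([v] if k=="bar" else v): print(k,g(r[0]),np.array(r[1]),"ang",r[2]-85,"z",h)
E
python3 - <<'E'
from h import *
report("w4")
E
```

```text
5.85 tcp [ 0.6166 -0.0608  0.1756] gauge [-158.2492  -70.1196] [-0.5331 -0.5318  1.1415]Traceback (most recent call last):
  File "<stdin>", line 2, in <module>
  File "h.py", line 44, in report
    for k,v in measure(p).items():
               ~~~~~~~^^^
  File "h.py", line 26, in measure
    P=cv2.connectedComponentsWithStats(org.astype(np.uint8)); i=1+np.argmax(P[2][1:,4]); m=P[1]==i
                                                                  ~~~~~~~~~^^^^^^^^^^^^
    return _wrapfunc(a, 'argmax', axis=axis, out=out, **kwds)
    return bound(*args, **kwds)
ValueError: attempt to get argmax of an empty sequence
```

Call:
{"fn": "drive_tool", "kwargs": {
  "plan": [
    {"offset":[0.003,0,0],"twist":0,"fingers":0},
    {"offset":[0.006,0,0],"twist":0,"fingers":0},
    {"offset":[0.009,0,0],"twist":0,"fingers":0},
    {"offset":[0.012,0,0],"twist":0,"fingers":0},
    {"offset":[0.012,0,0],"twist":0,"fingers":0}
  ]
}}

```text
t: 6.4
tcp_pos: [0.6046, -0.0597, 0.1756]
orientation: [-0.0, 0.044, 0.999, 0.0]
contact_force: [-1.0, 0.1, 1.0]
opening: 0.5
finger_force: 0.0
```

Call:
{"fn": "drive_tool", "kwargs": {
  "plan": [
    {"offset":[-0.01,0,0],"twist":0,"fingers":0},
    {"offset":[-0.03,0,0],"twist":0,"fingers":0},
    {"offset":[-0.04,0,-0.05],"twist":0,"fingers":0},
    {"offset":[-0.04,0,-0.1],"twist":0,"fingers":0},
    {"offset":[-0.04,0,-0.15],"twist":0,"fingers":0},
    {"offset":[-0.04,0,-0.2],"twist":0,"fingers":0},
    {"offset":[-0.04,0,-0.2],"twist":0,"fingers":0},
    {"offset":[-0.04,0,-0.2],"twist":0,"fingers":0}
  ]
}}

```text
t: 7.2
tcp_pos: [0.6456, -0.0633, 0.3774]
orientation: [0.002, 0.044, 0.999, -0.0]
contact_force: [0.4, -0.1, -0.9]
opening: 0.499
finger_force: 0.0
```

```bash
python3 - <<'E'
from h import *
report("w5")
E
```

```text
7.2 tcp [ 0.6456 -0.0633  0.3774] gauge [-158.2955  -99.2242] [ 0.3587 -0.1113 -0.8795]
bar [-2.0608 -6.5751] [ 27.8171 130.3922] ang -0.21405029296875 z 0.029685158012849138
dark [-167.1014    1.2825] [103.0559  85.35  ] ang -2.0497055053710938 z 0.014193508717303231
grey [65.9594 -2.2149] [ 16.7127 129.0424] ang -0.0171356201171875 z 0.015654124092268205
```

View pics/w5.png

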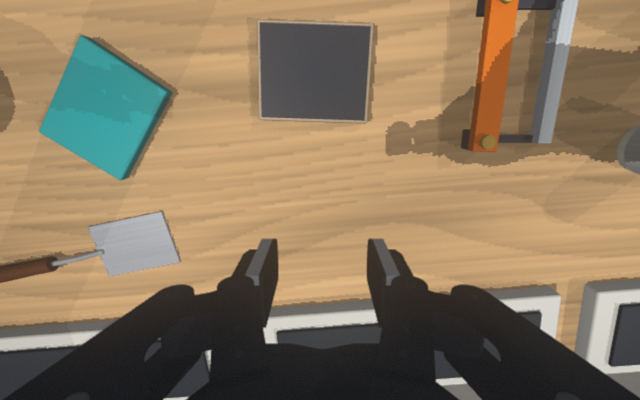

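The tile at (315,72) is now almost aligned: gauge (-167, +1.3), yaw -2°. Next I go behind it.

Call:
{"fn": "drive_tool", "kwargs": {
  "plan": [
    {"offset":[0.01,-0.01,0],"twist":8,"fingers":0},
    {"offset":[0.02,-0.02,0],"twist":16,"fingers":0},
    {"offset":[0.03,-0.03,0],"twist":24,"fingers":0},
    {"offset":[0.04,-0.04,0],"twist":32,"fingers":0},
    {"offset":[0.05,-0.05,0],"twist":40,"fingers":0},
    {"offset":[0.06,-0.06,0],"twist":48,"fingers":0},
    {"offset":[0.07,-0.07,0],"twist":56,"fingers":0},
    {"offset":[0.08,-0.08,0],"twist":64,"fingers":0},
    {"offset":[0.09,-0.088,0],"twist":72,"fingers":0},
    {"offset":[0.1,-0.088,0],"twist":80,"fingers":0},
    {"offset":[0.1,-0.088,0],"twist":88,"fingers":0},
    {"offset":[0.1,-0.088,0],"twist":90,"fingers":0}
  ]
}}

```text
t: 8.45
tcp_pos: [0.5372, -0.1421, 0.3742]
orientation: [-0.001, 0.74, 0.673, -0.001]
contact_force: [-1.1, -0.5, 0.6]
opening: 0.501
finger_force: 0.0
```

Call:
{"fn": "drive_tool", "kwargs": {
  "plan": [
    {"offset":[0,0,0.04],"twist":0,"fingers":0},
    {"offset":[0,0,0.08],"twist":0,"fingers":0},
    {"offset":[0,0,0.1],"twist":0,"fingers":0},
    {"offset":[0,0,0.1],"twist":0,"fingers":0},
    {"offset":[0,0,0.1],"twist":0,"fingers":0}
  ]
}}

```text
t: 8.95
tcp_pos: [0.5376, -0.1421, 0.2752]
orientation: [-0.001, 0.738, 0.675, -0.0]
contact_force: [-0.2, 0.4, 0.8]
opening: 0.505
finger_force: 0.0
```

```bash
python3 - <<'E'
from h import *
s,p=wrist("w6");print(s["t"],s["tcp_pos"],g(np.array(s["tcp_pos"])*1e3),s["orientation"],s["joints"])
try: report()
except Exception as e: print(e)
E
```

```text
8.95 [ 0.5376 -0.1421  0.2752] [-246.1572    1.4981] [-0.0008  0.7378  0.675  -0.0004] [-0.3658  0.5595  1.6561 -0.      0.9279 -0.2768]
9.0 tcp [ 0.5378 -0.1422  0.2761] gauge [-246.2195    1.2163] [ 0.225  -0.8064  0.3904]
attempt to get argmax of an empty sequence
```

View pics/w6.png

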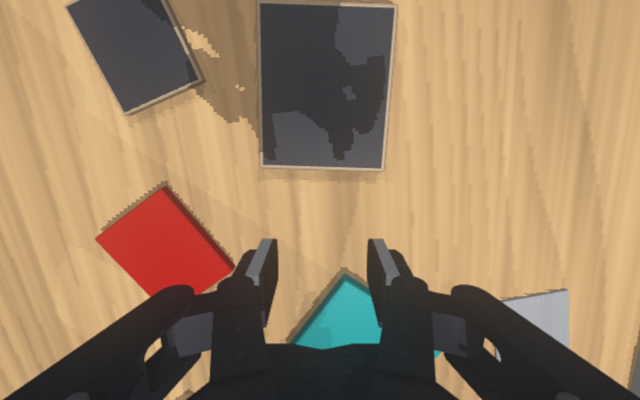

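The tile is ahead at (325,85) and the finger path is clear: the turquoise corner at (343,268) is about 35 mm behind and red is off to the side. I descend and push.

Call:
{"fn": "drive_tool", "kwargs": {
  "plan": [
    {"offset":[0,0,0.04],"twist":0,"fingers":0},
    {"offset":[0,0,0.08],"twist":0,"fingers":0},
    {"offset":[0,0,0.099],"twist":0,"fingers":0},
    {"offset":[0,0,0.099],"twist":0,"fingers":0},
    {"offset":[0,0,0.099],"twist":0,"fingers":0},
    {"offset":[0.004,0,0.099],"twist":0,"fingers":0},
    {"offset":[0.008,0,0.099],"twist":0,"fingers":0},
    {"offset":[0.011,0,0.099],"twist":0,"fingers":0},
    {"offset":[0.014,0,0.099],"twist":0,"fingers":0},
    {"offset":[0.017,0,0.099],"twist":0,"fingers":0},
    {"offset":[0.021,0,0.099],"twist":0,"fingers":0}
  ]
}}

```text
t: 10.15
tcp_pos: [0.5395, -0.121, 0.1768]
orientation: [0.0, 0.738, 0.675, 0.0]
contact_force: [-0.7, -1.5, 1.5]
opening: 0.5
finger_force: 1.1
```

Call:
{"fn": "drive_tool", "kwargs": {
  "plan": [
    {"offset":[0.005,0,0],"twist":0,"fingers":0},
    {"offset":[0.01,0,0],"twist":0,"fingers":0},
    {"offset":[0.016,0,0],"twist":0,"fingers":0},
    {"offset":[0.022,0,0],"twist":0,"fingers":0},
    {"offset":[0.028,0,0],"twist":0,"fingers":0},
    {"offset":[0.034,0,0],"twist":0,"fingers":0},
    {"offset":[0.04,0,0],"twist":0,"fingers":0},
    {"offset":[0.046,0,0],"twist":0,"fingers":0},
    {"offset":[0.052,0,0],"twist":0,"fingers":0},
    {"offset":[0.058,0,0],"twist":0,"fingers":0},
    {"offset":[0.063,0,0],"twist":0,"fingers":0},
    {"offset":[0.063,0,0],"twist":0,"fingers":0}
  ]
}}

```text
t: 11.35
tcp_pos: [0.5449, -0.0577, 0.1766]
orientation: [-0.0, 0.738, 0.675, -0.0]
contact_force: [-0.0, 0.6, 0.1]
opening: 0.497
finger_force: 0.0
```

```bash
python3 - <<'E'
from h import *
s,p=wrist("w7");print(s["t"],s["tcp_pos"],g(np.array(s["tcp_pos"])*1e3),s["orientation"],s["contact_force"])
p=arm.get_image("top");cv2.imwrite("pics/t7.png",p["img"])
for k,v in measure(p).items():
    for r,h in ([v] if k=="bar" else v): print(k,g(r[0]),np.array(r[1]),"ang",r[2]-85,"z",h)
E
```

```text
11.35 [ 0.5449 -0.0577  0.1766] [-161.4292    1.4971] [-0.0002  0.7377  0.6752 -0.    ] [-0.0092  0.6054  0.1097]
bar [  0.2019 -50.6112] [45.3549 22.3977] ang -84.29184406995773 z 0.028253909980870382
```

View pics/w7.png

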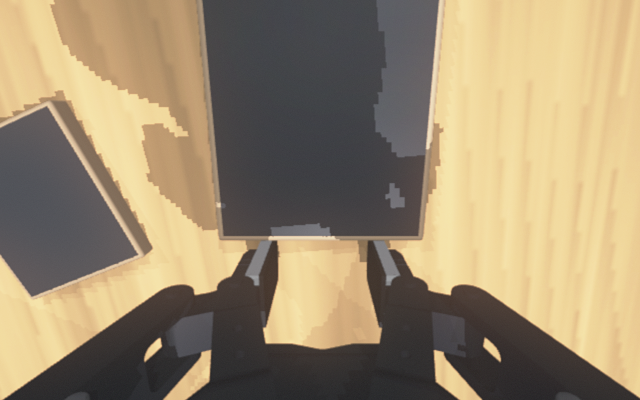

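Both fingers lie flush on the rear edge at row 238, between (219,238) and (425,238), and the small dark tile is clear. I'll compute the tile's lateral position and yaw from these edges before it enters.

```bash
python3 - <<'E'
from h import *
s,p=wrist()
for u,v in((219,238),(425,238),(203,1),(442,1)): print(g(w(p,u,v,.014)[:2]*1e3))
E
```

```text
[-149.1886   47.9684]
[-149.4733  -43.2536]
[-56.2769  45.3221]
[-56.5692 -41.5884]
```

Call:
{"fn": "drive_tool", "kwargs": {
  "plan": [
    {"offset":[0.004,0,0],"twist":0,"fingers":0},
    {"offset":[0.009,0.0005,0],"twist":0,"fingers":0},
    {"offset":[0.014,0.0005,0],"twist":0,"fingers":0},
    {"offset":[0.019,0.001,0],"twist":0,"fingers":0},
    {"offset":[0.024,0.001,0],"twist":0,"fingers":0},
    {"offset":[0.029,0.0015,0],"twist":0,"fingers":0},
    {"offset":[0.034,0.0015,0],"twist":0,"fingers":0},
    {"offset":[0.039,0.002,0],"twist":0,"fingers":0},
    {"offset":[0.044,0.002,0],"twist":0,"fingers":0},
    {"offset":[0.048,0.002,0],"twist":0,"fingers":0},
    {"offset":[0.05,0.002,0],"twist":0,"fingers":0},
    {"offset":[0.05,0.002,0],"twist":0,"fingers":0}
  ]
}}

```text
t: 12.7
tcp_pos: [0.5514, -0.0085, 0.1767]
orientation: [0.0, 0.738, 0.675, 0.0]
contact_force: [-0.2, -0.3, -0.2]
opening: 0.503
finger_force: 0.0
```

Call:
{"fn": "drive_tool", "kwargs": {
  "plan": [
    {"offset":[0.004,0,0],"twist":0,"fingers":0},
    {"offset":[0.008,0,0],"twist":0,"fingers":0},
    {"offset":[0.012,0,0],"twist":0,"fingers":0},
    {"offset":[0.016,0,0],"twist":0,"fingers":0},
    {"offset":[0.02,0,0],"twist":0,"fingers":0},
    {"offset":[0.024,0,0],"twist":0,"fingers":0},
    {"offset":[0.028,0,0],"twist":0,"fingers":0},
    {"offset":[0.032,0,0],"twist":0,"fingers":0},
    {"offset":[0.036,0,0],"twist":0,"fingers":0},
    {"offset":[0.039,0,0],"twist":0,"fingers":0},
    {"offset":[0.04,0,0],"twist":0,"fingers":0},
    {"offset":[0.04,0,0],"twist":0,"fingers":0}
  ]
}}

```text
t: 13.9
tcp_pos: [0.555, 0.0313, 0.1767]
orientation: [-0.0, 0.738, 0.675, 0.0]
contact_force: [0.2, 0.3, 0.3]
opening: 0.497
finger_force: 0.0
```

```bash
python3 - <<'E'
from h import *
s,p=wrist("w8");print(s["t"],s["tcp_pos"],g(np.array(s["tcp_pos"])*1e3),s["orientation"],s["contact_force"])
E
```

```text
13.9 [0.555  0.0313 0.1767] [-71.9339  -0.7407] [-0.      0.7378  0.6751  0.    ] [0.2168 0.2617 0.3013]
```

View pics/w8.png

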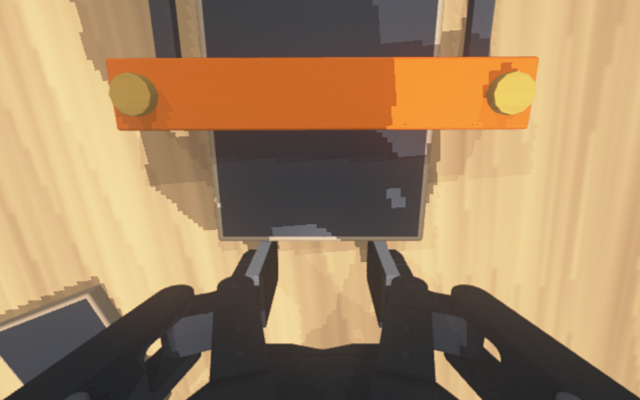

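The tile is under the bridge, centred and straight, with its rear edge at row 238 and the legs clear on both sides. About 10 mm remains, so I continue slowly.

Call:
{"fn": "drive_tool", "kwargs": {
  "plan": [
    {"offset":[0.002,0,0],"twist":0,"fingers":0},
    {"offset":[0.004,0,0],"twist":0,"fingers":0},
    {"offset":[0.006,0,0],"twist":0,"fingers":0},
    {"offset":[0.007,0,0],"twist":0,"fingers":0},
    {"offset":[0.008,0,0],"twist":0,"fingers":0},
    {"offset":[0.008,0,0],"twist":0,"fingers":0}
  ]
}}

```text
t: 14.55
tcp_pos: [0.5557, 0.0392, 0.1767]
orientation: [-0.0, 0.738, 0.675, 0.0]
contact_force: [0.1, -0.1, 0.8]
opening: 0.5
finger_force: 0.0
```

Call:
{"fn": "drive_tool", "kwargs": {
  "plan": [
    {"offset":[0.0005,0,0],"twist":0,"fingers":0},
    {"offset":[0.001,0,0],"twist":0,"fingers":0},
    {"offset":[0.001,0,0],"twist":0,"fingers":0}
  ]
}}

```text
t: 14.85
tcp_pos: [0.5558, 0.0401, 0.1767]
orientation: [-0.0, 0.738, 0.675, -0.0]
contact_force: [-1.1, -0.2, -0.2]
opening: 0.503
finger_force: 0.2
```

Call:
{"fn": "drive_tool", "kwargs": {
  "plan": [
    {"offset":[0.0005,0,0],"twist":0,"fingers":0},
    {"offset":[0.001,0,0],"twist":0,"fingers":0},
    {"offset":[0.001,0,0],"twist":0,"fingers":0}
  ]
}}

```text
t: 15.15
tcp_pos: [0.5558, 0.0411, 0.1767]
orientation: [0.0, 0.738, 0.675, 0.0]
contact_force: [-0.7, -0.3, 0.3]
opening: 0.499
finger_force: 0.3
```

Call:
{"fn": "drive_tool", "kwargs": {
  "plan": [
    {"offset":[0.0005,0,0],"twist":0,"fingers":0},
    {"offset":[0.0005,0,0],"twist":0,"fingers":0}
  ]
}}

```text
t: 15.35
tcp_pos: [0.5559, 0.0416, 0.1767]
orientation: [0.0, 0.738, 0.675, 0.0]
contact_force: [-0.6, -0.0, -0.1]
opening: 0.5
finger_force: 0.3
```

Call:
{"fn": "drive_tool", "kwargs": {
  "plan": [
    {"offset":[0.0005,0,0],"twist":0,"fingers":0},
    {"offset":[0.0005,0,0],"twist":0,"fingers":0}
  ]
}}

```text
t: 15.55
tcp_pos: [0.5559, 0.0421, 0.1767]
orientation: [-0.0, 0.738, 0.675, 0.0]
contact_force: [-0.1, -1.2, -0.1]
opening: 0.503
finger_force: 0.3
```

Call:
{"fn": "drive_tool", "kwargs": {
  "plan": [
    {"offset":[0.0005,0,0],"twist":0,"fingers":0},
    {"offset":[0.0005,0,0],"twist":0,"fingers":0}
  ]
}}

```text
t: 15.75
tcp_pos: [0.556, 0.0426, 0.1767]
orientation: [-0.0, 0.738, 0.675, 0.0]
contact_force: [-0.2, -0.3, -0.6]
opening: 0.493
finger_force: 0.3
```

Call:
{"fn": "drive_tool", "kwargs": {
  "plan": [
    {"offset":[0.0005,0,0],"twist":0,"fingers":0},
    {"offset":[0.0005,0,0],"twist":0,"fingers":0}
  ]
}}

```text
t: 15.95
tcp_pos: [0.556, 0.0431, 0.1767]
orientation: [-0.0, 0.738, 0.675, 0.0]
contact_force: [-0.3, -0.3, -0.2]
opening: 0.503
finger_force: 0.3
```

Call:
{"fn": "drive_tool", "kwargs": {
  "plan": [
    {"offset":[0.0005,0,0],"twist":0,"fingers":0},
    {"offset":[0.0005,0,0],"twist":0,"fingers":0}
  ]
}}

```text
t: 16.15
tcp_pos: [0.5561, 0.0435, 0.1767]
orientation: [0.0, 0.738, 0.675, 0.0]
contact_force: [0.1, -2.6, -0.3]
opening: 0.498
finger_force: 1.1
```

Call:
{"fn": "drive_tool", "kwargs": {
  "plan": [
    {"offset":[0.0005,0,0],"twist":0,"fingers":0},
    {"offset":[0.0005,0,0],"twist":0,"fingers":0}
  ]
}}

```text
t: 16.35
tcp_pos: [0.5563, 0.0437, 0.1767]
orientation: [0.0, 0.738, 0.675, -0.0]
contact_force: [-0.1, -7.4, -1.2]
opening: 0.501
finger_force: 3.5
```

```bash
python3 - <<'E'
from h import *
s,p=wrist("w9");print(s["t"],g(np.array(s["tcp_pos"])*1e3),s["contact_force"])
p=arm.get_image("scene");cv2.imwrite("pics/s9.png",cv2.resize(p["img"][160:260,290:420],None,fx=6,fy=6,interpolation=2))
E
```

```text
16.35 [-59.4009  -0.9737] [-0.1209 -7.3993 -1.1701]
```

View pics/s9.png

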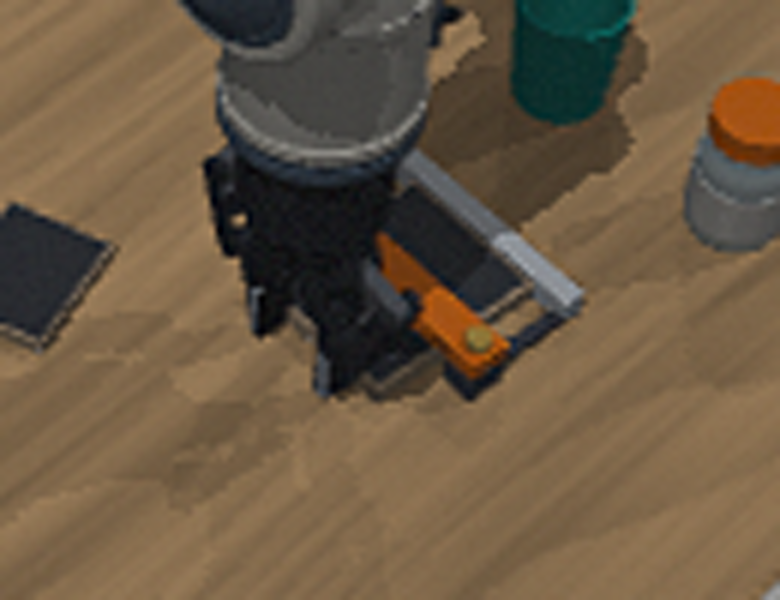

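The tile meets the stop along its full width, and the force rose gently to about 7 N. I back off, lift and check.

Call:
{"fn": "drive_tool", "kwargs": {
  "plan": [
    {"offset":[-0.005,0,0],"twist":0,"fingers":0},
    {"offset":[-0.02,0,0],"twist":0,"fingers":0},
    {"offset":[-0.05,0,0],"twist":0,"fingers":0},
    {"offset":[-0.06,0,-0.05],"twist":0,"fingers":0},
    {"offset":[-0.06,0,-0.1],"twist":0,"fingers":0},
    {"offset":[-0.06,0,-0.15],"twist":0,"fingers":0},
    {"offset":[-0.06,0,-0.2],"twist":0,"fingers":0},
    {"offset":[-0.06,0,-0.2],"twist":0,"fingers":0},
    {"offset":[-0.06,0,-0.2],"twist":0,"fingers":0},
    {"offset":[-0.06,0,-0.2],"twist":0,"fingers":0}
  ]
}}

```text
t: 17.45
tcp_pos: [0.5503, -0.0162, 0.3757]
orientation: [-0.001, 0.738, 0.675, -0.001]
contact_force: [0.3, 0.3, -0.3]
opening: 0.502
finger_force: 0.0
```

```bash
python3 - <<'E'
from h import *
report("w10")
im=cv2.imread("pics/w10.png");cv2.imwrite("pics/w10c.png",cv2.resize(im[:240,180:480],None,fx=2.5,fy=2.5,interpolation=2))
E
```

```text
17.45 tcp [ 0.5503 -0.0162  0.3757] gauge [-119.6508   -0.1944] [ 0.2835  0.2561 -0.3259]
bar [ 0.0214 -0.1488] [ 23.9566 144.1336] ang -0.2424163818359375 z 0.029842552315080376
dark [29.2942  1.3706] [26.4708 88.9222] ang -0.2426910400390625 z 0.014153675423190258
dark [ -99.0334 -257.8594] [282.7467  10.625 ] ang 4.979606628417969 z 0.01312905213750271
dark [-28.2883   0.6134] [34.8457 85.6856] ang -0.2228546142578125 z 0.014158233158484562
dark [-135.3714  127.2641] [58.1053 70.3271] ang -68.24044418334961 z 0.009829840625267587
```

View pics/w10c.png

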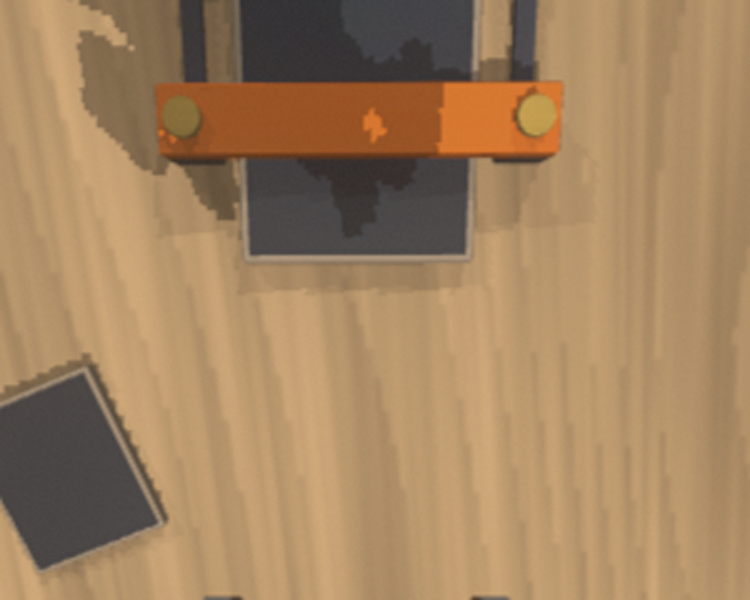

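The tile's rear edge (245–470, 258) is parallel to the bar. It is at x = -50 mm and y ≈ +1 mm in the gauge frame, so the tile is home, and the hand is clear.

```bash
python3 -c "
from plant import arm
print(arm.finish_job())"
```

```text
the job is handed in; nothing more can be done
None
```

The large dark-grey tile is under the bridge, flush against the gauge's end stop after gentle pushing (about 7 N at contact), the hand is clear, and the job was handed in at about 17.5 s.

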